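# Put the strap on the patch press

## Robot

A 6-joint arm with a two-finger parallel gripper is mounted at the origin on the work surface. World frame = base frame: x ahead of the robot, y to its left, z up, the work surface at z = 0. Lengths are in m, angles in rad, forces in N, time in s.
With the tool pointing down it reaches from about 0.325 to 0.9 m from the base axis. Payload 6.1 kg.
Tool frame: the origin (TCP) lies midway between the tips of the shut fingers; the grasp point (between the pads) lies 19 mm behind it; z points along the fingers, y is the line along which they close (so a half turn about z gives the same grasp; the last joint's range is limited). The gripper opens to 85 mm and grips with 20 to 120 N. Pads are 22 mm wide; open, the fingers measure 114 mm over their backs; the gripper's body (76 mm by 85 mm) begins 54 mm behind the grasp point. The pads swing forward as they close: fully open they stand 13 mm farther back than shut.
Start: joints at [1.11, 0.22, 1.526, -0, 1.395, -0.126], TCP at [0.205, 0.59, 0.231] pointing down, gripper open.
Joint ranges: [-2.98, 2.98], [-0.91, 2.08], [0.09, 2.57], [-1.24, 4.39], [0.2, 2.65], [-2.68, 2.68]. Speed limits (rad/s): [2.57, 2.57, 3.01, 3.14, 3.14, 3.14].

## Interface

Orientations are given as [roll, pitch, yaw] about the fixed x, y, z axes, in that order (R = Rz(yaw) Ry(pitch) Rx(roll)).
In Python, from workcell import manip, claw, kinematics, camera, ticket, recognise, regions_of, tip_of, telemetry gives the robot as it stands. Calls block until the motion is done:
- manip.reach(position, orientation): joint-space move of the TCP to a pose.
- manip.servo_line(position, rot=None, vel=0.15, force_limit=None): straight line of the TCP; rot=None keeps the orientation; vel is the mean speed in m/s. With force_limit (N) it stops when the force on the tool has changed by that much, and returns True; else False.
- manip.move_joints(angles): joint-space move.
- claw.grip(opening, strength=None): finger opening in m; strength is the grip in N (None keeps the last); returns when the fingers have stopped.
- manip.hold(seconds).
- kinematics.inverse_kinematics(position, orientation): joint angles nearest the present ones, or None.
- camera(name): name is "scene" or "top"; returns a dict with "color" (384x512x3 uint8, blue, green, red), "fovy" (degrees; the focal length in pixels is half the picture's height over the tangent of half this angle, whatever the lens; pixels are square), "cx", "cy" (the principal point, pixels), "R" (3x3) and "t" (3): a world point X has camera coordinates R X + t. Camera axes: x right, y down, z forward; pixel columns grow to the right and rows downward; lengths in m; the calibration is good to about 2 mm. A picture is of the moment at which its call begins. There is no depth.
A pose or a line that the arm cannot do raises manip.MotionError and nothing moves.
- ticket.sign_off(): hands the job in; it is judged then, once.
Trained networks look in a picture, given as the dict that the camera call returned (one of the last four; its "shot" number tells which), for a name from the list of things; names that differ only in an ending like _2 or _b are one class to them, and where a whole thing is asked for, a point or a joint stands for the part that bears it (a point fixed in the world has none). Each returns a list of dicts, best first, with "confidence" (0 to 1); they miss things now and then, are a little off and sometimes report something else, mostly with a low value. They report only what shows in the picture. A call takes as long as a camera call. They do not tell look-alikes from the thing itself.
- recognise(picture, name): "at" ([x, y, z] in m, in the coordinates of the camera as it stood for that picture, good to about 4 mm: the middle of the surface that is visible of it).
- regions_of(picture, name): "mask" (384x512 bool, what is visible of it).
- tip_of(picture, name): "at" ([x, y, z] in m, in the coordinates of the camera as it stood for that picture, good to about 4 mm: a listed point, or the origin of a listed thing).
Readings, each from a call of its own:
- telemetry.read_t(): time.
- telemetry.read_joints(): joint angles.
- telemetry.read_qd(): joint speeds.
- telemetry.read_joint_torque(): joint torques, N m.
- telemetry.read_tool_pos(): TCP position.
- telemetry.read_orientation(): TCP orientation.
- telemetry.read_ft_force(): force on the tool from outside, world axes, zero at the start.
- telemetry.read_torque(): the same for the moment, N m.
- telemetry.read_finger_gap(): finger opening in m.
- telemetry.read_finger_force(): force on a finger pad.
Only numpy, scipy, OpenCV 4.12 (cv2) and the standard library are available. Lean on these libraries where they do the work, as an engineer would, in place of code of your own. Each camera call takes 0.05 s, during which the arm holds its last target. There are 200 camera calls.

## Task

Set up the patch press: the thin steel strap lies flat on the thick board, too thin to get hold of there, so slide it with light pressure over the board's edge on the press's side until a good third of it hangs over, and pick it up by the overhang. Pass its two holes over the press's two studs and ease it down until it rests on the piston, only then let go. Never bear on the strap with more than 25 N, either on the board or on the press, do not drop it, and leave the other things where they are.

Things in the scene. Friction and masses are not known exactly. Their poses are not given: they have to be found in the camera images.
- strap: Flat bar of bare steel, 170 x 30 x 3 mm (x, y, z), 80 to 150 g, a round 13 mm hole near each end, centres at x = +65 and -65 mm. Origin: middle of its underside (its balance point). Own x along its length, ends alike. Starts flat on the board, wholly on it, within 0.3 rad of square to the board's -y edge. Friction on the wood 0.24 to 0.36; it tips off if its middle passes the edge.
- board: Thick gouged hardwood board bolted to the bench, 280 x 340 x 50 mm (x, y, z). Origin: middle of its underside, at bench height (z = 0); flat top 50 mm above it. The press-side edge is at y = -170 mm in its own frame, from x = -140 to 140 mm; outside its middle 200 mm there is free space down to the bench for 80 mm or more.
- press: Screw-down patch press fixed to the bench. Origin: middle of the underside of its 190 x 80 x 8 mm base plate, at bench height (z = 0). Two upright 10 mm studs at x = +65 and -65 mm on its own x axis reach 96 mm above the origin, the last 6 mm tapered. Everything but studs and piston is below 24 mm. Nothing on it gives.
- bell: Bystander: silver aluminium bicycle bell, 52 mm dome, 45 mm high, on the board at the end away from the press. Origin: centre of its underside.
- seat_clamp: Bystander: chrome seat clamp, a 39 mm ring with two ears, 16 mm high, on the board at the end away from the press. Origin: centre of its underside.
- mug: Bystander: chipped enamel mug of patch pieces, 82 mm across, 82 mm high, handle on its own +x side to 68 mm, on the bench beyond the work. Origin: centre of its underside.
- skewer: Bystander: steel quick-release skewer with a cam lever, 170 mm long along its own x, 20 mm high, on the bench beyond the press. Origin: about its middle, at its underside.
- press_seat (a point): Centre of the open rim (44 mm across) of the old piston that stands between the studs, 62 mm above the press's origin. The strap's origin comes here when it is home, its x along the press's x either way round.
Things that resemble listed ones, but are neither listed nor needed, are in the scene too. There is more than one size of the strap; the job needs the larger. Leave any red look-alike of the press alone.

How it is judged:
On the way, in this order (a step that is already met when the one before it is completed fails the run):
1. the strap lies flat on the board with its middle within 43 mm of the press-side edge, so that it overhangs by 40 mm or more (y of strap in the frame of board below -0.127 m and z of strap in the frame of board between 0.046 and 0.054 m and angle between strap's own z axis and vertical below 0.06 rad), for 0.2 s.
2. the strap is lifted clear of the board in the fingers, its middle 25 mm or more above the top (height (world z) of strap above 0.075 m and contact force between the fingers and strap above 1 N and contact force between strap and board below 0.1 N), for 0.2 s.
3. still in the fingers, the strap is home over both studs, its underside within 3 mm of the piston's rim (horizontal distance between strap and press below 0.005 m and z of strap in the frame of press below 0.065 m and angle between the x axis of strap and the x axis of press, either way round below 0.08 rad and contact force between the fingers and strap above 1 N), for 0.1 s.
At the end, for the whole second after the job is handed in: The strap has both studs through its holes (its middle within 4 mm of the press's middle, in line with the studs within 0.08 rad), lies level within 0.05 rad on the piston's rim (underside within 2.5 mm of it), is let go and at rest (horizontal distance between strap and press below 0.004 m and z of strap in the frame of press between 0.059 and 0.0645 m and angle between strap's own z axis and vertical below 0.05 rad and angle between the x axis of strap and the x axis of press, either way round below 0.08 rad and linear speed of strap below 0.01 m/s and contact force between strap and the fingers below 0.1 N); the robot touches nothing.
It fails at once if the strap is pressed against the board with more than 25 N (contact force between strap and board above 25 N).
It fails at once if the strap is forced against the press with more than 25 N (contact force between strap and press above 25 N).
It fails at once if the strap is dropped onto the bench (height (world z) of strap below 0.03 m).
It fails at once if the bell, seat clamp, mug or skewer is shifted by more than 20 mm (distance of any of bell, seat_clamp, mug, skewer from where it was at the start of the episode above 0.02 m).
It also fails if it takes over 64 s, if anything falls off the work surface, if the arm or the gripper's body presses on something with over 40 N, if the wrist force passes 120 N, or if a joint passes its speed limit or range.

## Working session

There is one attempt and no reset: what is moved stays moved. The work goes in short steps, each a Python script; the robot and the scene stay as the last script left them, time stands still between calls to the robot, and variables do not carry over. Pictures are saved under pics/ and viewed, at most 10 in all, crops included, and the job is handed in when it is done.

```bash
ls; mkdir -p pics; cat > h.py <<'E'
import numpy as np, cv2
from workcell import manip, claw, kinematics, camera, ticket, recognise, regions_of, tip_of, telemetry
def f(p): return 384/2/np.tan(np.radians(p["fovy"])/2)
def world(p,c): return np.array(p["R"]).T@(np.array(c)-np.array(p["t"]))
def pix(p,X):
    c=np.array(p["R"])@np.array(X)+np.array(p["t"]); return np.array([p["cx"],p["cy"]])+f(p)*c[:2]/c[2]
def onplane(p,uv,z):
    R=np.array(p["R"]);o=-R.T@np.array(p["t"]);d=R.T@np.array([(uv[0]-p["cx"])/f(p),(uv[1]-p["cy"])/f(p),1])
    return o+d*(z-o[2])/d[2]
E
python3 - <<'E'
from h import *
for n in("scene","top"):
    p=camera(n); cv2.imwrite(f"pics/{n}0.png",p["color"]); print(n,{k:(np.round(v,3).tolist() if k!="color" else v.shape) for k,v in p.items()})
    print("cam at",-np.array(p["R"]).T@p["t"])
    for t in("strap","board","press","mug","skewer","bell","seat_clamp"):
        for d in recognise(p,t): 
            w=world(p,d["at"]); print(t,round(d["confidence"],2),w.round(3),pix(p,w).round())
    for d in tip_of(p,"press_seat")+tip_of(p,"strap"): print("tip",round(d["confidence"],2),world(p,d["at"]).round(3))
print(telemetry.read_t(),telemetry.read_ft_force(),telemetry.read_orientation())
E
```

```text
pics
scene {'color': (384, 512, 3), 'fovy': 48.108, 'cx': 254.632, 'cy': 193.089, 'R': [[0.296, 0.955, -0.003], [0.76, -0.237, -0.605], [-0.579, 0.176, -0.796]], 't': [-0.179, -0.387, 1.366], 'shot': 1}
cam at [ 1.13750164 -0.16154213  0.85368125]
strap 0.81 [0.555 0.209 0.059] [331. 172.]
strap 0.36 [0.667 0.341 0.082] [406. 188.]
board 0.93 [0.627 0.196 0.051] [338. 198.]
press 0.97 [ 0.549 -0.238  0.006] [150. 229.]
press 0.56 [ 0.355 -0.174  0.007] [163. 163.]
mug 0.91 [ 0.781 -0.15   0.054] [208. 300.]
skewer 0.76 [ 0.724 -0.393  0.009] [ 87. 317.]
bell 0.91 [0.664 0.34  0.081] [405. 188.]
seat_clamp 0.44 [0.524 0.341 0.059] [375. 151.]
tip 0.78 [ 0.536 -0.238  0.066]
tip 0.16 [ 0.784 -0.144 -0.001]
tip 0.66 [0.553 0.209 0.052]
tip 0.53 [ 0.353  0.299 -0.003]
top {'color': (384, 512, 3), 'fovy': 48.817, 'cx': 258.323, 'cy': 197.333, 'R': [[0.015, -1.0, 0.01], [-0.986, -0.016, -0.164], [0.164, -0.007, -0.986]], 't': [0.014, 0.574, 1.027], 'shot': 2}
cam at [0.39684224 0.03049073 1.10707307]
strap 0.68 [0.345 0.294 0.005] [150. 287.]
strap 0.62 [0.553 0.207 0.053] [185. 204.]
board 0.61 [0.593 0.214 0.048] [183. 189.]
press 0.87 [ 0.531 -0.239  0.009] [358. 217.]
press 0.87 [ 0.341 -0.171  0.006] [333. 291.]
mug 0.58 [ 0.78  -0.144  0.055] [324. 120.]
mug 0.55 [0.645 0.345 0.085] [129. 164.]
mug 0.35 [0.589 0.213 0.048] [184. 190.]
skewer 0.77 [ 0.72  -0.39   0.014] [413. 148.]
bell 0.66 [0.645 0.344 0.086] [129. 164.]
tip 0.88 [ 0.339 -0.174  0.063]
tip 0.67 [ 0.531 -0.239  0.067]
tip 0.87 [0.553 0.207 0.051]
tip 0.78 [0.346 0.298 0.003]
1.0 [-0.23436417  0.23439937 -0.32505143] [3.14158070e+00 3.71209181e-05 2.80682881e+00]
```

```bash
python3 - <<'E'
import cv2,numpy as np
s=cv2.imread("pics/scene0.png");t=cv2.imread("pics/top0.png")
cv2.imwrite("pics/t1.png",cv2.resize(t[90:350,60:450],None,fx=2.05,fy=2.05,interpolation=cv2.INTER_CUBIC))
cv2.imwrite("pics/s1.png",cv2.resize(s[90:340,60:450],None,fx=2.05,fy=2.05,interpolation=cv2.INTER_CUBIC))
E
```

```text
(no output)
```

View pics/t1.png

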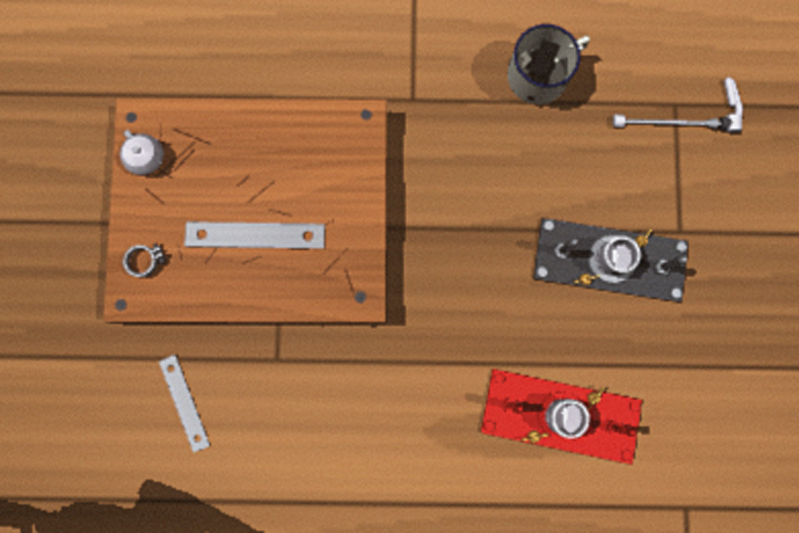

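View pics/s1.png

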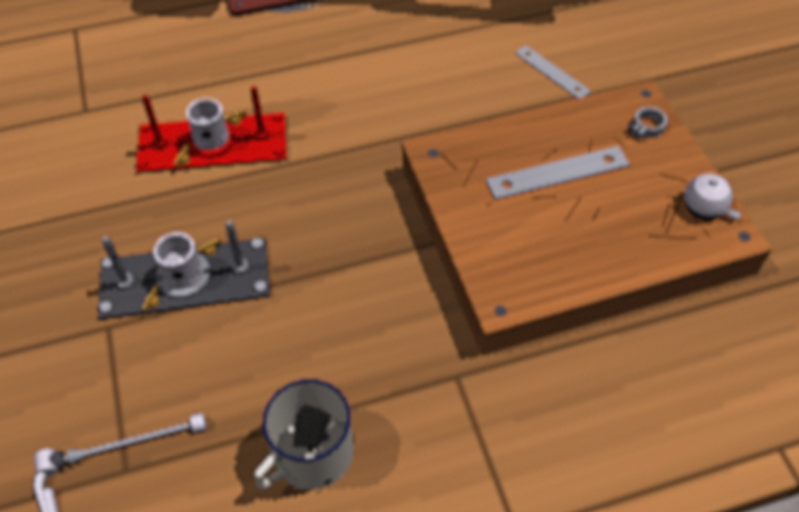

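The top view shows two straps. The large one is on the board at about (185,204), and a smaller one lies on the bench at (150,287). The 170 mm strap that starts on the board is the one meant. There are also two presses: a dark one at (358,217), which is the one to use, and a red look-alike at (333,291), which I leave alone. Next I rectify both views onto the known planes, which also gives the enlarged confirmation crop.

```bash
cat >> h.py <<'E'
def rect(p,c,z,w=200,h=150,s=2):
    "image of plane z: columns = -y, rows = -x (as in top view), s px/mm, centred at c"
    mm=np.array([[-w/2,-h/2],[w/2,-h/2],[w/2,h/2],[-w/2,h/2]])
    src=np.float32([pix(p,[c[0]-b/1000,c[1]-a/1000,z]) for a,b in mm])
    dst=np.float32((mm+[w/2,h/2])*s)
    return cv2.warpPerspective(p["color"],cv2.getPerspectiveTransform(src,dst),(w*s,h*s),flags=cv2.INTER_CUBIC)
def unrect(uv,c,w=200,h=150,s=2): return np.array([c[0]-(uv[1]/s-h/2)/1000,c[1]-(uv[0]/s-w/2)/1000])
def strapfit(p,c,z,w=260,h=150,s=4):
    "bright unsaturated bar nearest c on plane z -> centre, yaw, size"
    im=rect(p,c,z,w,h,s); hsv=cv2.cvtColor(im,cv2.COLOR_BGR2HSV)
    m=((hsv[...,1]<75)&(hsv[...,2]>90)).astype(np.uint8)
    m=cv2.morphologyEx(m,cv2.MORPH_OPEN,np.ones((9,9)))
    cs,_=cv2.findContours(m,cv2.RETR_EXTERNAL,cv2.CHAIN_APPROX_NONE)
    k=max(cs,key=cv2.contourArea); (u,v),(a,b),th=cv2.minAreaRect(k); bx=cv2.boxPoints(((u,v),(a,b),th))
    e=max([bx[1]-bx[0],bx[2]-bx[1]],key=np.linalg.norm)
    return unrect((u,v),c,w,h,s),np.arctan2(-e[0],-e[1])%np.pi,(a/s,b/s)
E
python3 - <<'E'
from h import *
ps=[camera("top"),camera("scene")]; P=[.536,-.238]; S=[.553,.208]
for p in ps: print(strapfit(p,S,.053))
a=np.hstack([rect(p,S,.053) for p in ps]); b=np.hstack([rect(p,P,.096) for p in ps])
cv2.imwrite("pics/r1.png",np.vstack([a,b]))
for p in ps: # board corners from regions
    for n in("board",):
        d=regions_of(p,n)[0]["mask"].astype(np.uint8)
        k=max(cv2.findContours(d,0,1)[0],key=cv2.contourArea)
        k=np.float32([[onplane(p,q[0],.05)[:2]] for q in k]); print(n,cv2.minAreaRect(k))
E
```

```text
(array([0.551875, 0.209875]), np.float32(1.5707964), (31.25, 171.25))
(array([0.55439891, 0.21186264]), np.float32(1.5689377), (172.7645721435547, 33.481353759765625))
board ((0.585037112236023, 0.21946457028388977), (0.28101012110710144, 0.3405105769634247), 1.0298765897750854)
board ((0.601416826248169, 0.2150026112794876), (0.304854154586792, 0.3540176749229431), 0.6505980491638184)
```

View pics/r1.png

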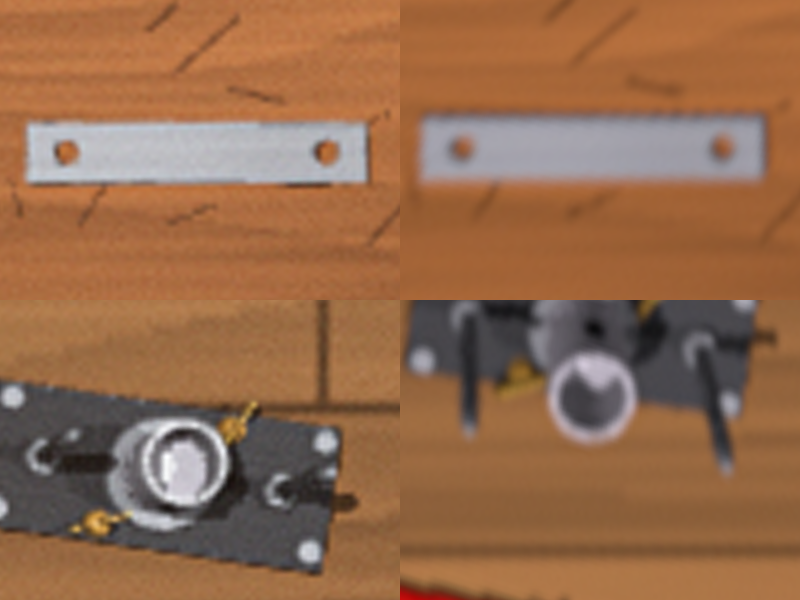

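The crop confirms the choice: the bar on the board measures 170 x 30 mm with two holes, in both views, at z=0.053. The stud tips appear at rectified panel pixels (75,433)/(330,470) in the top view and (470,432)/(727,470) in the scene view. That gives a spacing of 129–130 mm, a press centre of about (0.5354,-0.2383) and a yaw of about 1.425. Next I find the board edge, then press and slide.

```bash
python3 - <<'E'
from h import *
for n in("top","scene"):
    p=camera(n)
    for x in(.5,.65):
        im=cv2.GaussianBlur(rect(p,[x,.047],.05,80,60,4),(9,9),0)[...,2].mean(0); g=np.gradient(im); i=np.argmin(g[8:-8])+8
        print(n,x,"edge y",unrect((i,120),[x,.047],80,60,4)[1],g[i])
q0=telemetry.read_joints()
for yaw in(np.pi/2,-np.pi/2):
    for P in([.553,.21,.12],[.553,.02,.0325],[.54,-.285,.1]): print(yaw,kinematics.inverse_kinematics(P,[np.pi,0,yaw]))
Y=np.pi/2
manip.reach([.553,.205,.15],[np.pi,0,Y]); claw.grip(0.0,30)
manip.servo_line([.553,.205,.065],vel=.12)
f0=np.array(telemetry.read_ft_force()); print("f0",f0)
print(manip.servo_line([.553,.205,.045],vel=.008,force_limit=6))
print(telemetry.read_tool_pos(),np.array(telemetry.read_ft_force())-f0,telemetry.read_finger_gap(),telemetry.read_t())
E
```

```text
top 0.5 edge y 0.049 -9.033333333333339
top 0.65 edge y 0.051250000000000004 -7.1895833333333385
scene 0.5 edge y 0.05025 -4.4375
scene 0.65 edge y 0.05225 -5.231250000000003
1.5707963267948966 [ 2.29656101e-01  2.44337858e-01  1.71621213e+00 -4.44089210e-16
  1.18104267e+00  2.29656101e-01]
1.5707963267948966 [-1.06372359e-01  2.83380479e-01  1.85790470e+00 -4.44089210e-16
  1.00030747e+00 -1.06372359e-01]
1.5707963267948966 [-0.6147074   0.31020447  1.67637438  0.          1.1550138  -0.6147074 ]
-1.5707963267948966 None
-1.5707963267948966 None
-1.5707963267948966 [-6.14707401e-01  3.10204474e-01  1.67637438e+00 -4.44089210e-16
  1.15501380e+00  2.52688525e+00]
f0 [0.09779821 0.00428549 0.55451715]
True
[0.55307054 0.20503163 0.05307658] [-0.26282795 -0.07434125  3.63211618] 0.0001759169836115467 6.3083
```

```bash
cat >> h.py <<'E'
F0=np.array([.098,.004,.555])
def fz(): return (np.array(telemetry.read_ft_force())-F0)[2]
E
python3 - <<'E'
from h import *
z=.0530; x=.55307; y=.20503
for _ in range(12):
    N=fz()
    if N>8: break
    z-=.0002; manip.servo_line([x,y,z],vel=.01)
print(z,fz())
for i in range(7):
    y-=.01943; manip.servo_line([x,y,z],vel=.05)
    N=fz(); print(round(y,3),round(z,5),(np.array(telemetry.read_ft_force())-F0).round(2))
    if N<7: z-=.0002
    if N>12: z+=.0002
manip.servo_line([x,y,.12],vel=.1)
for n in("top","scene"):
    p=camera(n); print(strapfit(p,[.553,.075],.053)); cv2.imwrite(f"pics/{n}2.png",rect(p,[.56,.075],.053))
print(telemetry.read_t())
E
```

```text
0.052000000000000005 8.462384984699383
0.186 0.052 [ 0.25 -0.83  7.23]
0.166 0.052 [ 0.32 -1.45  6.03]
0.147 0.0518 [ 0.27 -1.74  7.37]
0.127 0.0518 [-0.88 -1.45  6.92]
0.108 0.0516 [ 0.43 -0.21  8.06]
0.088 0.0516 [-0.51 -0.08  8.32]
0.069 0.0516 [-0.63 -0.52  7.85]
(array([0.55293649, 0.12446216]), np.float32(1.5663122), (71.04637908935547, 31.657756805419922))
(array([0.55525, 0.0925 ]), np.float32(1.5707964), (35.5, 137.5))
12.2833
```

```bash
python3 - <<'E'
from h import *
manip.servo_line([.553,.16,.2],vel=.2)
o=[]
for n in("top","scene"):
    p=camera(n); print(strapfit(p,[.553,.075],.053)); o.append(rect(p,[.56,.075],.053))
cv2.imwrite("pics/r2.png",np.hstack(o))
E
```

```text
(array([0.55279715, 0.0635426 ]), np.float32(1.5661017), (151.03237915039062, 31.943313598632812))
(array([0.55584369, 0.11876086]), np.float32(1.5756984), (33.34395980834961, 85.0982437133789))
```

View pics/r2.png

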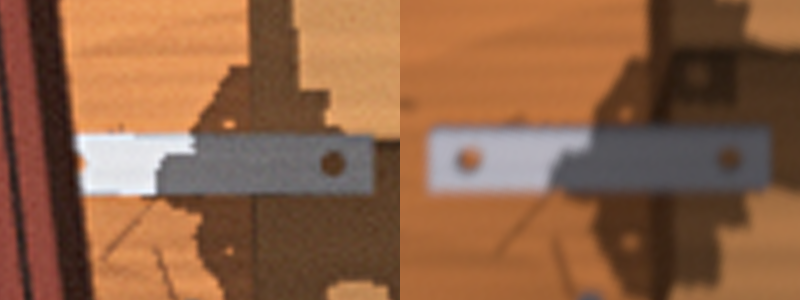

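The strap's overhang end is at pixel (374,163) in the top panel and its board-side end at (428,160) in the scene panel. That puts its middle at about y=0.073, 23 mm inside the edge, and it lies straight. Now I grip it by the overhang.

```bash
python3 - <<'E'
from h import *
claw.grip(.05,30)
manip.reach([.5535,.025,.12],[np.pi,0,np.pi/2])
manip.servo_line([.5535,.025,.031],vel=.08)
claw.grip(.0,30)
print(telemetry.read_finger_gap(),telemetry.read_finger_force(),(np.array(telemetry.read_ft_force())-F0).round(2),np.array(telemetry.read_torque()).round(3))
manip.servo_line([.5535,.025,.036],vel=.02)
claw.grip(.0,60)
manip.servo_line([.5535,.025,.115],vel=.08)
manip.hold(.3)
print(telemetry.read_finger_gap(),telemetry.read_finger_force(),(np.array(telemetry.read_ft_force())-F0).round(2),np.array(telemetry.read_torque()).round(3))
o=[]
for n in("top","scene"):
    p=camera(n); o.append(rect(p,[.5535,.05],.137,200,150))
cv2.imwrite("pics/r3.png",np.hstack(o)); print(telemetry.read_t())
E
```

```text
0.028902619640719943 29.432542081922293 [-0.15  0.35  1.43] [ 0.033 -0.019  0.003]
0.027971512926037192 59.084807708859444 [-0.81  0.67 -2.84] [ 0.014 -0.018 -0.016]
18.0917
```

View pics/r3.png

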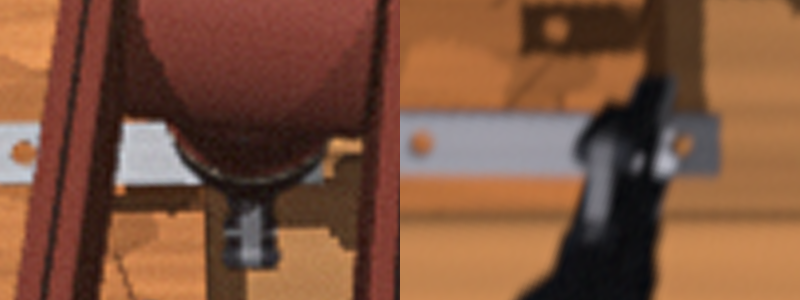

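The strap is held level: its holes are at (422,143) and (684,145) in the scene panel, 131 mm apart at the expected height. Next I hover over the studs and compare hole pixels with stud pixels in each camera, which cancels the calibration bias.

```bash
cat >> h.py <<'E'
YP=1.425; A=np.array([np.cos(YP),np.sin(YP)])
def tiles(p,C,z): # the two ends, 40x40 mm at 5 px/mm
    return [rect(p,C+s*.065*A,z,40,40,5) for s in(1,-1)]
E
python3 - <<'E'
from h import *
C=np.array([.5354,-.2383]); T=C-.049*A
manip.servo_line([*T,.115],rot=[np.pi,0,YP],vel=.12)
manip.servo_line([*T,.084],vel=.06)
manip.hold(.4); print(telemetry.read_tool_pos(),telemetry.read_orientation(),telemetry.read_finger_gap())
rows=[]
for n in("top","scene"):
    p=camera(n); cv2.imwrite(f"pics/{n}4.png",p["color"])
    q=dict(p); q["color"]=cv2.imread(f"pics/{n}0.png")
    rows.append(np.hstack(tiles(q,C,.096)+tiles(p,C,.084+.019+.003)))
im=np.vstack(rows)
for i in range(1,8):
    cv2.line(im,(i*100,0),(i*100,400),(0,255,0) if i%2==0 else (255,255,0),1)
for i in(1,3): cv2.line(im,(0,i*100),(800,i*100),(255,255,0),1)
cv2.imwrite("pics/r4.png",im); print(telemetry.read_t())
E
```

```text
[ 0.5284042  -0.28687319  0.08424584] [3.14121934e+00 1.92115218e-04 1.42499449e+00] 0.027836636174744005
22.0167
```

View pics/r4.png

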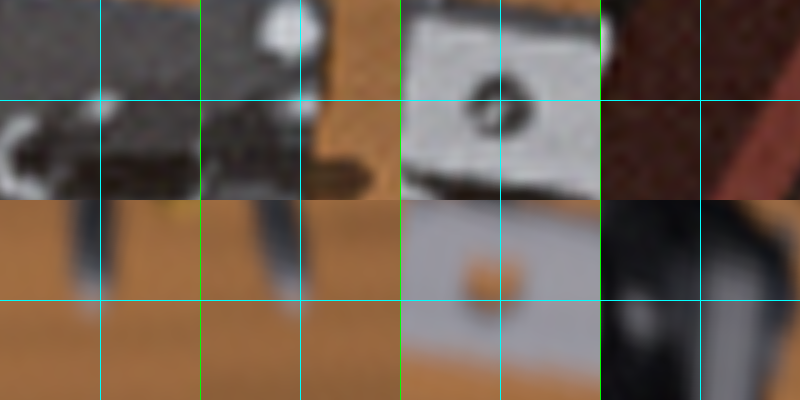

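In the top view the stud tips sit at (101,104) and (300,102), and the near hole's centre is at (500,106). That is aligned to about 0.5 mm. The scene view agrees along y: tip at x=92, hole at tile x=93. I now descend gently, watching the forces.

```bash
python3 - <<'E'
from h import *
C=np.array([.5354,-.2383]); T=C-.049*A
r=lambda:(np.array(telemetry.read_ft_force()).round(2),np.array(telemetry.read_torque()).round(3))
print(r())
for z in(.079,.077,.075,.073,.071,.069,.066,.062,.058,.054,.050):
    hit=manip.servo_line([*T,z],vel=.015,force_limit=4)
    print(z,hit,telemetry.read_tool_pos()[2].round(4),*r())
    if hit: break
print(telemetry.read_t())
E
```

```text
(array([-0.56, -0.14, -0.68]), array([-0.081,  0.017, -0.003]))
0.079 False 0.0788 [ 0.21  0.14 -1.57] [-0.041 -0.005 -0.038]
0.077 False 0.0769 [ 0.61 -0.38 -0.89] [-0.046  0.016 -0.001]
0.075 False 0.0748 [-0.38  0.62 -1.19] [-0.076  0.003  0.014]
0.073 False 0.0728 [-0.28  0.07 -0.45] [-0.011  0.009  0.068]
0.071 False 0.0708 [-0.46  0.56 -1.28] [-0.063 -0.004 -0.008]
0.069 False 0.0688 [-0.54  0.29  0.1 ] [-0.059 -0.025  0.012]
0.066 False 0.0658 [-0.46 -0.78 -0.73] [-0.069 -0.003  0.025]
0.062 False 0.0618 [-1.02  0.38 -1.57] [-0.062 -0.    -0.004]
0.058 False 0.0578 [-0.29  0.32 -1.22] [-0.083  0.019 -0.003]
0.054 False 0.0538 [ 0.19  0.16 -0.94] [-0.033  0.001  0.025]
0.05 False 0.0498 [-0.27  0.96 -2.05] [-0.047  0.026 -0.05 ]
25.9333
```

```bash
python3 - <<'E'
from h import *
C=np.array([.5354,-.2383]); T=C-.049*A
r=lambda:(np.array(telemetry.read_ft_force()).round(2),np.array(telemetry.read_torque()).round(3))
for z in(.047,.046,.045,.0445,.044,.0435,.043,.0425,.042,.0415,.041,.0405,.04):
    hit=manip.servo_line([*T,z],vel=.008,force_limit=3)
    print(z,hit,telemetry.read_tool_pos()[2].round(4),*r())
    if hit: break
manip.hold(.3); print(*r(),telemetry.read_t())
o=[]
for n in("top","scene"):
    p=camera(n); o.append(rect(p,C,.065))
cv2.imwrite("pics/r5.png",np.hstack(o))
E
```

```text
0.047 False 0.0469 [-0.58  1.41 -0.93] [-0.024 -0.014 -0.031]
0.046 False 0.0459 [ 0.8   0.32 -1.24] [-0.056  0.011  0.034]
0.045 False 0.0449 [-0.21 -1.08 -1.82] [-0.029 -0.021 -0.026]
0.0445 False 0.0445 [-0.3   0.35 -0.8 ] [-0.038  0.064  0.052]
0.044 False 0.0441 [-0.15 -0.55 -0.35] [-0.003  0.023 -0.001]
0.0435 False 0.0438 [-0.45  0.34  0.79] [ 0.105  0.106 -0.003]
0.043 False 0.0434 [-1.06  0.58  4.45] [0.176 0.224 0.054]
0.0425 False 0.043 [-2.07  1.23  6.4 ] [0.312 0.341 0.087]
0.042 False 0.0427 [-3.2   1.93  7.84] [0.376 0.387 0.058]
0.0415 False 0.0425 [-4.22  2.05  9.57] [0.542 0.519 0.096]
0.041 False 0.0422 [-4.28  1.83 11.14] [0.582 0.547 0.093]
0.0405 False 0.042 [-2.99  3.21 12.12] [0.64  0.617 0.116]
0.04 False 0.0416 [-3.94  2.33 11.87] [0.544 0.565 0.1  ]
[-4.01  1.67 12.93] [0.617 0.59  0.081] 29.8083
```

View pics/r5.png

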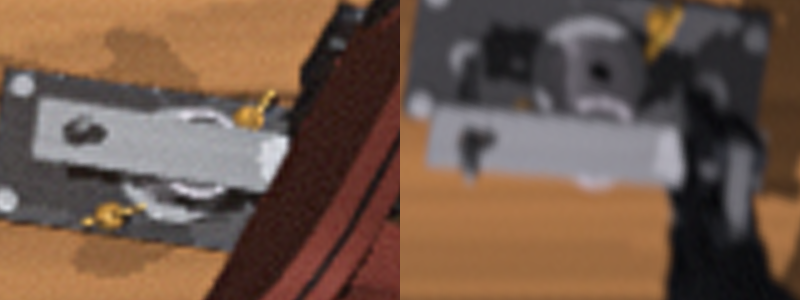

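The strap is threaded: the stud shows through the left hole at (85,130) in the top panel. It first touched the rim at TCP z≈0.0438, so its underside was at about 0.063, as expected. I ease off the preload, then release.

```bash
python3 - <<'E'
from h import *
C=np.array([.5354,-.2383]); T=C-.049*A
manip.servo_line([*T,.0430],vel=.008); manip.hold(.4)
print(telemetry.read_ft_force().round(2),telemetry.read_finger_force())
claw.grip(.05); manip.hold(.2); print(telemetry.read_tool_pos(),telemetry.read_ft_force().round(2),telemetry.read_finger_gap())
manip.servo_line([*T,.16],vel=.08)
manip.servo_line([.45,.05,.25],vel=.2)
o=[]
for n in("top","scene"):
    p=camera(n); print(strapfit(p,C,.065)); o.append(rect(p,C,.065))
cv2.imwrite("pics/r6.png",np.hstack(o)); print(telemetry.read_t())
E
```

```text
[ 1.55 -0.71  3.02] 59.457207173109055
[ 0.52812376 -0.28665302  0.04280439] [ 0.41  0.68 -0.7 ] 0.049809483371558085
(array([ 0.52622349, -0.23019214]), np.float32(1.4282296), (187.96580505371094, 75.93108367919922))
(array([ 0.55829473, -0.23525789]), np.float32(1.3348879), (186.1258087158203, 88.91893768310547))
35.025
```

View pics/r6.png

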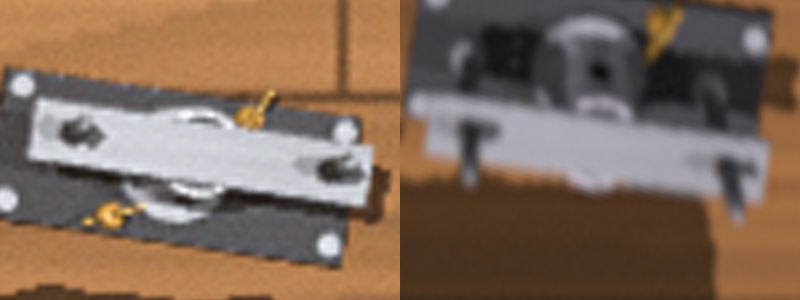

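Both studs stand through the holes, at (80,130) and (340,168) in the top panel. The strap lies level on the rim, and the gripper is clear.

```bash
python3 -c "
from h import *
print(ticket.sign_off())"
```

```text
the job is handed in; nothing more can be done
None
```

I handed the job in at about 35 s of the 64 s limit: the strap rests level on the piston with both studs through its holes, released and with the gripper clear; no verdict came back.

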